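# Seat the knurled bulb collar on a headlamp and hold it home

### The job

Fit the bulb's retaining collar to the headlamp that lies face down in the wooden cradle: pick up the knurled metal collar from the bench, lower it over the bulb onto the lamp's neck and turn it until the keyways hidden inside it drop over the neck's pins. Then push it fully home, flat on the lamp's shoulder against the sprung seal, and finish while still holding it pushed down, so that I can swing the wire clip over it. Leave the other things on the bench where they are.

Things in the scene. Friction and masses are not known exactly. Their poses are not given: they have to be found in the camera images.
- collar: Knurled retaining collar, plain aluminium, about 90 g: a round cap 56 mm in diameter, 34 mm high, knurled all round, a 30 mm hole through its top. Origin: centre of its underside; z up out of its top. It stands open end down on the bench. Bore 42 mm wide and 28 mm deep, up to an inner flange. Grip it across the diameter, fingertips about 5 mm above the underside.
- seat (a point): On the axis of the headlamp's neck, at the flat shoulder (68 mm across; the shell falls away outside it) on which the collar's underside lies when fully home, 114 mm above the bench; fixed to the cradle, z up. The lamp, 178 mm across, lies face down, does not move, and lies at any angle about the vertical.
- pins (a point): On the neck's axis, 7.5 mm above seat, level with the tops of three pins, 5 mm square, 120 degrees apart, that stick out sideways to 25 mm from the axis. A collar not lined up stands on them, its underside at this height; three like keyways hidden inside its rim, about 8.5 mm wide, fit over them. Turn it either way, at most 120 degrees, to the next fit (within about 4 degrees of it the collar goes down).
- neck_end (a point): On the neck's axis, 27 mm above seat, at the end of the neck: 40 mm in diameter, coned to 36 mm at this end. From its middle the bulb's base, 19 mm in diameter, stands up to 21 mm above this point, and its two thin blades to 33 mm. Which way the pins point is not given: neither this point's nor the cradle's yaw tells it, nor does the collar's yaw tell its keyways.
- seal (a joint): How far the sprung sealing ring (26 to 34 mm in diameter, around the bulb's base) is pressed down, in m: 0 when free, about 0.004 when the collar is fully home. The collar's inner flange meets it when the collar's underside is 4 mm above the shoulder; it then pushes back with 3.6 N, growing to 8.4 N at home, and lifts the collar again if it is let go.
- cradle: The plywood cradle board under the lamp, 240 x 240 x 30 mm, fixed to the bench; origin: centre of its underside, z up.
- bearing: Bystander: a smooth steel ball bearing lying flat, 62 mm outer and 30 mm inner diameter, 16 mm high; origin: centre of its underside.
- dust_cap: Bystander: a black rubber dust cap, 68 mm across and 34 mm high, with a smaller nipple on top; origin: centre of its underside.
- carton: Bystander: a cardboard bulb carton, 62 x 48 x 85 mm, standing; origin: centre of its underside.
- tin: Bystander: a round tin, 88 mm in diameter, 115 mm high; origin: centre of its underside.
- driver: Bystander: a screwdriver 200 mm long lying on the bench along its x axis.
- spanner: Bystander: a spanner 170 mm long lying on the bench along its x axis.
- tape: Bystander: a tape measure, 70 x 35 x 62 mm; origin: centre of its underside.

How it is judged:
By the outcome, as a careful person would: the job done as asked, in the order asked, and still so for the second after the job is handed in, while the arm keeps its last pose, push and grip.
It also fails if it takes over 54 s, if anything falls off the work surface, if the arm or the gripper's body presses on something with over 40 N, if the wrist force passes 120 N, or if a joint passes its speed limit or range.

### The arm

A 6-joint arm with a two-finger parallel gripper is mounted at the origin on the work surface. World frame = base frame: x ahead of the robot, y to its left, z up, the work surface at z = 0. Lengths are in mm, angles in rad, forces in N, time in s.
With the tool pointing down it reaches from about 275 to 1000 mm from the base axis. Payload 8.4 kg.
Tool frame: the origin (TCP) lies midway between the tips of the shut fingers; the grasp point (between the pads) lies 19 mm behind it; z points along the fingers, y is the line along which they close (so a half turn about z gives the same grasp; the last joint's range is limited). The gripper opens to 85 mm and grips with 20 to 120 N. Pads are 22 mm wide; open, the fingers measure 114 mm over their backs; the gripper's body (76 mm by 85 mm) begins 54 mm behind the grasp point. The pads swing forward as they close: fully open they stand 13 mm farther back than shut.
Start: joints at [-1.189, 0.353, 1.633, -0, 1.155, -0.002], TCP at [234.028, -579.533, 231.281] pointing down, gripper open.
Joint ranges: [-2.63, 2.63], [-0.92, 2.1], [0.06, 2.66], [-1.3, 4.44], [0, 2.69], [-3.02, 3.02]. Speed limits (rad/s): [2.22, 2.22, 2.79, 3.14, 3.14, 3.14].

### API

Orientations are given as [roll, pitch, yaw] about the fixed x, y, z axes, in that order (R = Rz(yaw) Ry(pitch) Rx(roll)).
In Python, from rig import monitor, imaging, r gives the robot as it stands.
- The arm moves only by the tool drive_tool, never from a script. Its argument "plan" is a list of rows, each an object of numbers: "x", "y", "z": the shift along the tool's x, y, z in units of 50 mm (1.0 is 50 mm); "ax", "ay", "az": the turn, a rotation vector about the tool's x, y, z in units of 6 degrees (1.0 is 6 degrees); "hand": the finger opening in mm, from 0 to 85.4. In form: [{"x": .., "y": .., "z": .., "ax": .., "ay": .., "az": .., "hand": ..}, ...]. A call has 1 to 8 rows; each row is the pose to reach, as a shift and turn from the pose commanded when the call began, along the tool's axes at that moment; what a row does not reach only later rows make up. A row lasts 1/10 s, in which the tool goes at most 50 mm and 8.59 degrees, less where a joint would pass 70% of its speed; a pose out of reach is approached as far as the arm can. A call with a gripper value outside its range is refused whole. The fingers move at their own pace and stop on an object; "grip_force" is the grip in N (left out, the last holds). Time passes only in rows, so rows that repeat a pose let the fingers close. It gives the time, the measured TCP pose, the force, the opening and the grip force at its end, in the units of the state.
- monitor.sense(): the state, without advancing time (a new reading comes with each control period).
- imaging.grab_frame(name): name is "side" or "top" or "wrist"; returns the picture (400x640x3 uint8, red, green, blue); there is no depth.
- imaging.camera_info(name): a dict with "mtx" (3x3 intrinsics, pixels), "dist" ([k1, k2, p1, p2, k3] as OpenCV has them; the pictures are not rectified), "R" (3x3) and "t" (3): a world point X has camera coordinates R X + t. Camera axes: x right, y down, z forward; pixel columns grow to the right and rows downward; lengths in mm; the calibration is good to about 2 mm. A picture is of the moment at which its call begins: read the wrist's pose just before it. camera_info takes no time and is no camera call; for the wrist camera it gives the pose at the moment of the call.
- r.sign_off(): hands the job in; it is judged then, once.
The state is a dict: "clock": time; "qpos": joint angles; "qvel": joint speeds; "joint_efforts": joint torques, N m; "eef_pos": TCP position; "tcp_rot": TCP orientation; "contact_force": force on the tool from outside, world axes, zero at the start; "wrist_torque": the same for the moment, N m; "opening": opening from 0.0 (shut) to 1.0 (fully open); "grasp_force": force on a finger pad.
Only numpy, scipy, OpenCV 4.12 (cv2) and the standard library are available. Lean on these libraries where they do the work, as an engineer would, in place of code of your own. Each camera call takes 0.05 s, during which the arm holds its last target. There are 200 camera calls.

## Working session

There is one attempt and no reset: what is moved stays moved. The work goes in short steps, Python scripts to look and compute and a tool call to move; the robot and the scene stay as the last step left them, time stands still between calls to the robot, and variables do not carry over. Pictures are saved under pics/ and viewed, at most 10 in all, crops included, and the job is handed in when it is done.

Besides the shell and the picture viewer there is one more tool, called after "Call:" in YAML: its name, and indented under it one key for each argument. drive_tool: Moves the arm, as the interface text tells. Its arguments: {"type":"object","properties":{"plan":{"type":"array","items":{"type":"object","properties":{"x":{"type":"number"},"y":{"type":"number"},"z":{"type":"number"},"ax":{"type":"number"},"ay":{"type":"number"},"az":{"type":"number"},"hand":{"type":"number"}}}},"grip_force":{"type":"number"}},"required":["plan"]}

```bash
mkdir -p pics
cat > h.py <<'E'
import numpy as np, cv2
from rig import monitor, imaging, r
def snap(n,f):
    im=imaging.grab_frame(n); cv2.imwrite('pics/'+f,im[:,:,::-1]); return im
def ray(info,uv):
    p=cv2.undistortPoints(np.array([[uv]],float),np.array(info['mtx'],float),np.array(info['dist'],float))[0,0]
    R=np.array(info['R']);t=np.array(info['t']).ravel()
    return -R.T@t, R.T@np.array([p[0],p[1],1])
def atz(info,uv,z):
    c,d=ray(info,uv); return c+d*(z-c[2])/d[2]
def proj(info,X):
    R=np.array(info['R'],float);t=np.array(info['t'],float).ravel()
    return cv2.projectPoints(np.array(X,float).reshape(-1,3),cv2.Rodrigues(R)[0],t,np.array(info['mtx'],float),np.array(info['dist'],float))[0].reshape(-1,2)
E
python3 - <<'E'
from h import *
print(monitor.sense())
for n in ('top','side','wrist'):
    im=snap(n,n+'0.png')
E
```

```text
{'clock': 0.0, 'qpos': array([-1.18939028e+00,  3.53669006e-01,  1.63414976e+00,  7.09228945e-06,
        1.15520392e+00, -2.40387935e-03]), 'qvel': array([ 0.00144372,  0.00086022,  0.00078423,  0.00121219, -0.00036824,
        0.00030432]), 'joint_efforts': array([-3.08652736e-03, -6.05263710e+01, -3.42069411e+01, -1.65307379e-04,
        9.23242187e-03,  9.54661630e-06]), 'eef_pos': array([ 233.85305028, -579.0749336 ,  230.54197332]), 'tcp_rot': array([-3.14016264e+00, -9.92206884e-06,  3.83807050e-01]), 'contact_force': array([0.37966616, 0.59191059, 0.74701109]), 'wrist_torque': array([0.02387413, 0.02949967, 0.04924957]), 'grasp_force': 0.0, 'opening': 1.002626937890415}
```

View pics/top0.png

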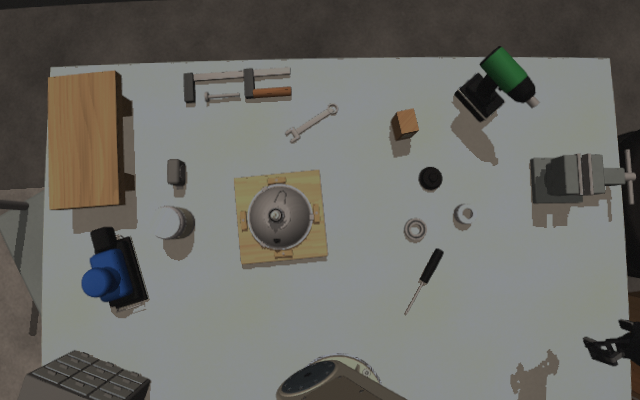

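View pics/side0.png

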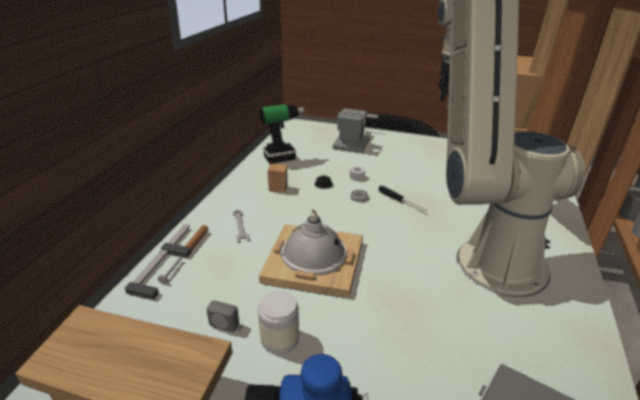

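The top view shows the collar near (465,214), bearing (415,229), dust cap (431,178) and lamp neck near (276,215). I'll compute world positions.

Run:
```python
from h import *
i=imaging.camera_info('top')
c,d=ray(i,(320,200));print('cam',c.round(),(d).round(2))
for n,uv,z in [('collar',(467,214),34),('bearing',(415,229),16),('dust',(431,178),34),('neck',(276,215),141),('carton',(405,124),85),('drvtip',(406,313),5),('drvend',(438,254),15)]: print(n,atz(i,uv,z).round(1))
w=imaging.camera_info('wrist'); s=monitor.sense()
from scipy.spatial.transform import Rotation as Ro
T=Ro.from_euler('xyz',s['tcp_rot']).as_matrix()
c,d=ray(w,(320,200)); print('wristcam in tool',T.T@(c-s['eef_pos']),T.T@d, w['mtx'])
print(T)
im=cv2.imread('pics/top0.png'); a=cv2.resize(im[165:245,395:495],None,fx=4,fy=4,interpolation=2); b=cv2.resize(im[175:255,230:330],None,fx=4,fy=4,interpolation=2)
cv2.imwrite('pics/c1.png',np.hstack([a,b]))
```

```text
cam [ 476.   47. 1064.] [ 0.07 -0.01 -1.  ]
collar [ 505.2 -363.6   34. ]
bearing [ 466.7 -222.5   16. ]
dust [ 606.5 -267.4   34. ]
neck [508.3 149.9 141. ]
carton [ 745.6 -188.5   85. ]
drvtip [ 234. -193.    5.]
drvend [ 396.1 -284.8   15. ]
wristcam in tool [  79.38427755   -0.82535192 -143.49664883] [-0.31796087  0.00774746  0.94813873] [[282.09755538   0.         317.75011579]
 [  0.         282.09755538 197.76841019]
 [  0.           0.           1.        ]]
[[ 9.27269735e-01  3.74393801e-01 -3.45771987e-04]
 [ 3.74393960e-01 -9.27269292e-01  9.07329410e-04]
 [ 1.90747609e-05 -9.70794046e-04 -9.99999529e-01]]
```

View pics/c1.png

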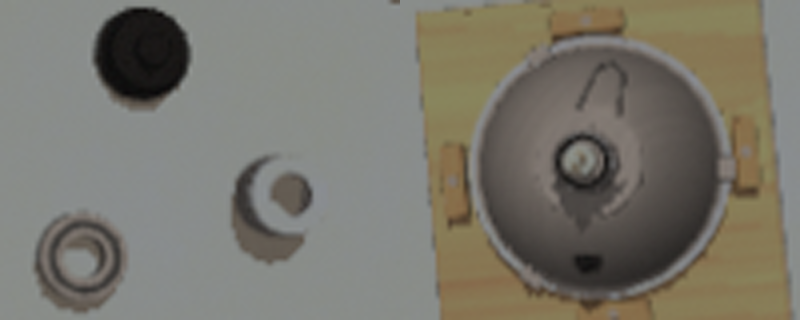

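The crop confirms the collar (with the big hole) at about (466,214) and the neck at about (276,215). I'm moving above the collar.

Call:
drive_tool:
  plan:
    - {"x": 0.83, "y": -0.25, "az": -0.7, "hand": 85}
    - {"x": 1.66, "y": -0.5, "z": 0.2, "az": -1.4, "hand": 85}
    - {"x": 2.5, "y": -0.75, "z": 0.5, "az": -2.1, "hand": 85}
    - {"x": 3.35, "y": -1.0, "z": 0.8, "az": -2.8, "hand": 85}
    - {"x": 4.2, "y": -1.25, "z": 1.1, "az": -3.5, "hand": 85}
    - {"x": 5.0, "y": -1.5, "z": 1.4, "az": -4.2, "hand": 85}
    - {"x": 5.85, "y": -1.75, "z": 1.7, "az": -4.9, "hand": 85}
    - {"x": 6.64, "y": -1.96, "z": 1.82, "az": -5.4, "hand": 85}

```text
invalid input
```

Run:
```python
from h import *
w=imaging.camera_info('wrist');snap('wrist','w1.png');snap('wrist','w1.png')
import pickle
w=imaging.camera_info('wrist');im=snap('wrist','w1.png'); pickle.dump(w,open('w1.pkl','wb'))
s=monitor.sense();print(s['clock'],s['eef_pos'],s['tcp_rot'],s['qpos'])
```

```text
0.3 [ 233.95812194 -579.39530604  231.03267671] [-3.14112988e+00  2.38290156e-05  3.83813410e-01] [-1.18940781e+00  3.53229125e-01  1.63364530e+00 -2.72729168e-05
  1.15518094e+00 -2.41387392e-03]
```

View pics/w1.png

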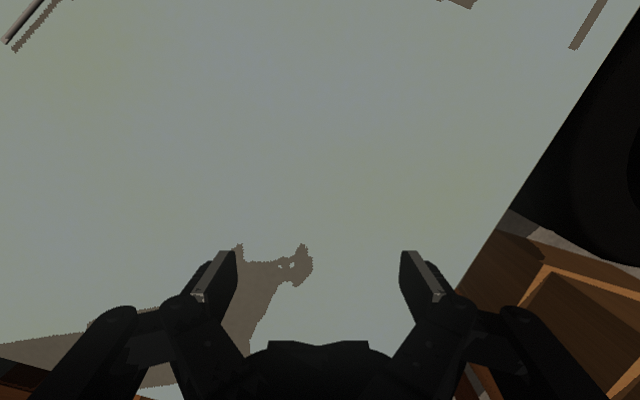

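The picture shows the start pose (the move was refused): bare bench, finger pads at about (235,260) and (405,260). I'll retry with every field filled in.

Call:
drive_tool:
  plan:
    - {"x": 0.83, "y": -0.25, "z": 0.0, "ax": 0, "ay": 0, "az": -0.7, "hand": 85}
    - {"x": 1.66, "y": -0.5, "z": 0.2, "ax": 0, "ay": 0, "az": -1.4, "hand": 85}
    - {"x": 2.5, "y": -0.75, "z": 0.5, "ax": 0, "ay": 0, "az": -2.1, "hand": 85}
    - {"x": 3.35, "y": -1.0, "z": 0.8, "ax": 0, "ay": 0, "az": -2.8, "hand": 85}
    - {"x": 4.2, "y": -1.25, "z": 1.1, "ax": 0, "ay": 0, "az": -3.5, "hand": 85}
    - {"x": 5.0, "y": -1.5, "z": 1.4, "ax": 0, "ay": 0, "az": -4.2, "hand": 85}
    - {"x": 5.85, "y": -1.75, "z": 1.7, "ax": 0, "ay": 0, "az": -4.9, "hand": 85}
    - {"x": 6.64, "y": -1.96, "z": 1.82, "ax": 0, "ay": 0, "az": -5.4, "hand": 85}

```text
clock: 1.1
eef_pos: [505.9, -362.4, 138.8]
tcp_rot: [-3.14, -0.0, 0.952]
contact_force: [-0.6, -0.7, -0.2]
opening: 0.998
grasp_force: 0.0
```

Run:
```python
from h import *
import pickle
snap('wrist','w2.png')
w=imaging.camera_info('wrist');im=snap('wrist','w2.png'); pickle.dump(w,open('w2.pkl','wb'))
s=monitor.sense();print(s['clock'],s['eef_pos'],s['tcp_rot'],s['qpos'])
print(proj(w,[505,-364,34]))
```

```text
1.2 [ 508.21401655 -361.1066848   139.12485414] [-3.14082276e+00 -1.19090250e-03  9.54591687e-01] [-6.20823877e-01  4.47925159e-01  1.71449002e+00  1.42971004e-03
  9.79953331e-01 -5.41659260e-03]
[[317.09357057 203.92506234]]
```

View pics/w2.png

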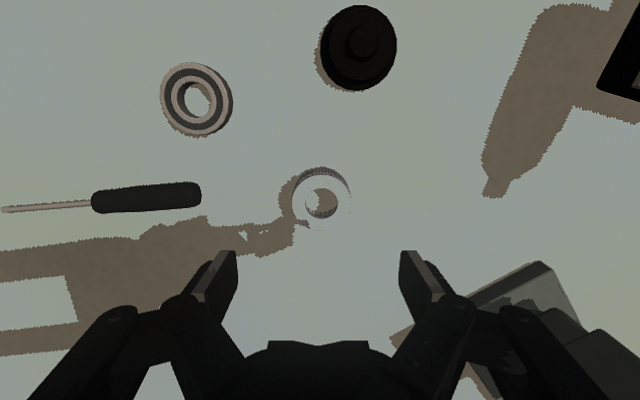

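The collar's hole is centred at about (321.5,203) between the pads' columns; nothing is near the fingers.

Run:
```python
from h import *
import pickle
w=pickle.load(open('w2.pkl','rb'))
print(atz(w,(321.5,203),34))
im=cv2.imread('pics/w2.png');cv2.imwrite('pics/c2.png',cv2.resize(im[155:245,270:370],None,fx=6,fy=6,interpolation=2))
s=monitor.sense();print(s['eef_pos'])
from scipy.spatial.transform import Rotation as Ro
T=Ro.from_euler('xyz',s['tcp_rot']).as_matrix()
P=atz(w,(321.5,203),34); print(T.T@(P-s['eef_pos']))
```

```text
[ 508.87729862 -365.6180811    34.        ]
[ 508.21401655 -361.1066848   139.12485414]
[ -3.42350299   3.22954628 105.11839637]
```

View pics/c2.png

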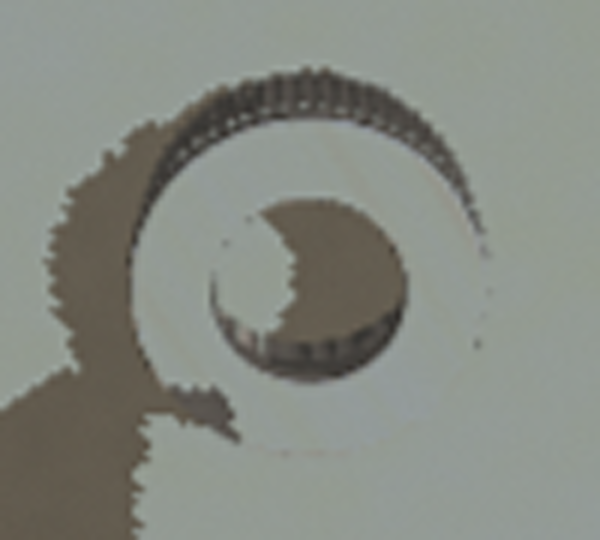

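The enlarged crop confirms the hole centre at (321.5,203.3). Now descending with the correction.

Call:
drive_tool:
  plan:
    - {"x": 0.02, "y": 0.07, "z": 0.6, "ax": 0, "ay": 0, "az": 0, "hand": 85}
    - {"x": 0.02, "y": 0.07, "z": 1.3, "ax": 0, "ay": 0, "az": 0, "hand": 85}
    - {"x": 0.02, "y": 0.07, "z": 1.6, "ax": 0, "ay": 0, "az": 0, "hand": 85}
    - {"x": 0.02, "y": 0.07, "z": 1.6, "ax": 0, "ay": 0, "az": 0, "hand": 85}
    - {"x": 0.02, "y": 0.07, "z": 1.6, "ax": 0, "ay": 0, "az": 0, "hand": 85}

```text
clock: 1.7
eef_pos: [508.7, -366.2, 61.1]
tcp_rot: [3.141, 0.0, 0.949]
contact_force: [0.9, 1.0, 0.9]
opening: 0.995
grasp_force: 0.0
```

Run:
```python
from h import *
from scipy.spatial.transform import Rotation as Ro
w=imaging.camera_info('wrist');im=snap('wrist','w3.png')
s=monitor.sense();print(s['clock'],s['eef_pos'],s['tcp_rot'])
T=Ro.from_euler('xyz',s['tcp_rot']).as_matrix()
P=np.array([508.9,-365.6,34]); print(T.T@(P-s['eef_pos']),proj(w,P))
cv2.imwrite('pics/c3.png',cv2.resize(im[200:400,220:420,::-1],None,fx=3,fy=3))
```

```text
1.75 [ 509.1758594  -366.45368159   61.71691402] [3.13975221e+00 4.83684445e-05 9.48749153e-01]
[ 0.53437349 -0.77263797 27.71551315] [[318.72920891 231.60568082]]
```

View pics/c3.png

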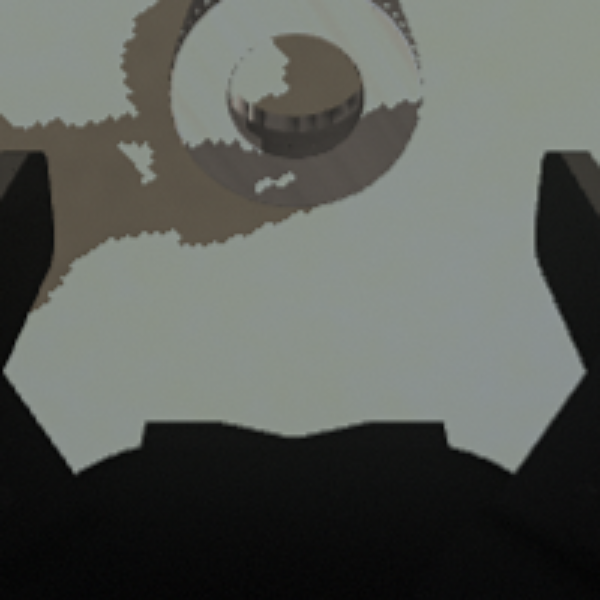

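The hole centre is at about (318.7,231.7), right where predicted. I'm descending and gripping.

Call:
drive_tool:
  plan:
    - {"x": 0.01, "y": -0.01, "z": 0.5, "ax": 0, "ay": 0, "az": 0, "hand": 85}
    - {"x": 0.01, "y": -0.01, "z": 0.9, "ax": 0, "ay": 0, "az": 0, "hand": 85}
    - {"x": 0.01, "y": -0.01, "z": 1.17, "ax": 0, "ay": 0, "az": 0, "hand": 85}
    - {"x": 0.01, "y": -0.01, "z": 1.17, "ax": 0, "ay": 0, "az": 0, "hand": 85}
    - {"x": 0.01, "y": -0.01, "z": 1.17, "ax": 0, "ay": 0, "az": 0, "hand": 50}
    - {"x": 0.01, "y": -0.01, "z": 1.17, "ax": 0, "ay": 0, "az": 0, "hand": 50}
    - {"x": 0.01, "y": -0.01, "z": 1.17, "ax": 0, "ay": 0, "az": 0, "hand": 50}
    - {"x": 0.01, "y": -0.01, "z": 1.17, "ax": 0, "ay": 0, "az": 0, "hand": 50}
  grip_force: 60

```text
clock: 2.55
eef_pos: [509.3, -365.5, 3.6]
tcp_rot: [3.139, 0.0, 0.949]
contact_force: [-1.5, 0.6, 6.9]
opening: 0.629
grasp_force: 62.9
```

Call:
drive_tool:
  plan:
    - {"x": 0, "y": 0, "z": 0, "ax": 0, "ay": 0, "az": 0, "hand": 50}
    - {"x": 0, "y": 0, "z": 0, "ax": 0, "ay": 0, "az": 0, "hand": 50}
    - {"x": 0, "y": 0, "z": 0, "ax": 0, "ay": 0, "az": 0, "hand": 50}

```text
clock: 2.85
eef_pos: [509.3, -365.5, 3.5]
tcp_rot: [3.139, 0.0, 0.949]
contact_force: [-1.5, 0.4, 6.5]
opening: 0.631
grasp_force: 62.9
```

Collar gripped. I'll lift straight up and check it came along, then traverse.

Call:
drive_tool:
  plan:
    - {"x": 0, "y": 0, "z": -0.3, "ax": 0, "ay": 0, "az": 0, "hand": 50}
    - {"x": 0, "y": 0, "z": -1.1, "ax": 0, "ay": 0, "az": 0, "hand": 50}
    - {"x": 0, "y": 0, "z": -2.0, "ax": 0, "ay": 0, "az": 0, "hand": 50}
    - {"x": 0, "y": 0, "z": -3.0, "ax": 0, "ay": 0, "az": 0, "hand": 50}
    - {"x": 0.4, "y": -0.26, "z": -3.9, "ax": 0, "ay": 0, "az": 0, "hand": 50}
    - {"x": 1.1, "y": -0.7, "z": -4.4, "ax": 0, "ay": 0, "az": 0, "hand": 50}
    - {"x": 1.8, "y": -1.2, "z": -4.5, "ax": 0, "ay": 0, "az": 0, "hand": 50}
    - {"x": 2.5, "y": -1.65, "z": -4.5, "ax": 0, "ay": 0, "az": 0, "hand": 50}

```text
clock: 3.65
eef_pos: [514.6, -214.1, 230.1]
tcp_rot: [3.137, -0.001, 0.949]
contact_force: [0.3, -0.7, -1.9]
opening: 0.632
grasp_force: 63.6
```

Call:
drive_tool:
  plan:
    - {"x": 0.7, "y": -0.45, "z": 0, "ax": 0, "ay": 0, "az": -1.1, "hand": 50}
    - {"x": 1.4, "y": -0.9, "z": 0, "ax": 0, "ay": 0, "az": -2.2, "hand": 50}
    - {"x": 2.1, "y": -1.35, "z": 0, "ax": 0, "ay": 0, "az": -3.3, "hand": 50}
    - {"x": 2.8, "y": -1.8, "z": 0, "ax": 0, "ay": 0, "az": -4.4, "hand": 50}
    - {"x": 3.5, "y": -2.25, "z": 0, "ax": 0, "ay": 0, "az": -5.5, "hand": 50}
    - {"x": 4.2, "y": -2.7, "z": 0, "ax": 0, "ay": 0, "az": -6.6, "hand": 50}
    - {"x": 4.7, "y": -3.0, "z": 0, "ax": 0, "ay": 0, "az": -7.7, "hand": 50}
    - {"x": 4.88, "y": -3.13, "z": 0, "ax": 0, "ay": 0, "az": -8.7, "hand": 50}

```text
clock: 4.45
eef_pos: [529.1, 77.0, 228.3]
tcp_rot: [3.14, -0.0, 1.867]
contact_force: [-0.2, -0.5, -0.2]
opening: 0.637
grasp_force: 63.6
```

Call:
drive_tool:
  plan:
    - {"x": 0, "y": 0, "z": 0, "ax": 0, "ay": 0, "az": 0, "hand": 50}
    - {"x": 0, "y": 0, "z": 0, "ax": 0, "ay": 0, "az": 0, "hand": 50}
    - {"x": 0, "y": 0, "z": 0, "ax": 0, "ay": 0, "az": 0, "hand": 50}

```text
clock: 4.75
eef_pos: [529.0, 73.4, 227.3]
tcp_rot: [3.141, 0.0, 1.857]
contact_force: [-0.6, -0.6, -0.9]
opening: 0.634
grasp_force: 63.6
```

Run:
```python
from h import *
import pickle
w=imaging.camera_info('wrist');im=snap('wrist','w4.png');pickle.dump(w,open('w4.pkl','wb'))
t=imaging.camera_info('top');im2=snap('top','t4.png')
s=monitor.sense();print(s['clock'],s['eef_pos'],s['tcp_rot'],s['qpos'],s['contact_force'],s['opening'])
print(proj(w,[508,150,174]),proj(w,[508,150,141]))
```

```text
4.85 [529.02521133  73.37080922 227.0095606 ] [3.14145431e+00 1.43588881e-04 1.85769469e+00] [ 1.35080580e-01  2.16309341e-01  1.83207036e+00 -1.36272397e-04
  1.09305449e+00 -1.51755145e-01] [ 0.10012772  0.48928692 -1.28815575] 0.6334605722857256
[[320.46504166 107.26898684]] [[320.07300034 107.0415361 ]]
```

View pics/w4.png

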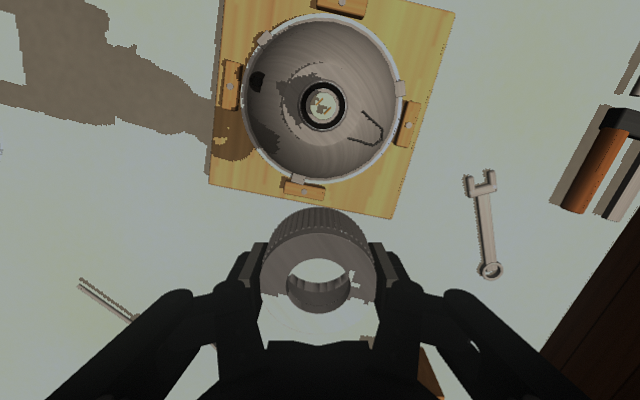

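The collar is held between the pads; the neck is near (323,105). I'll enlarge the neck and the collar hole.

Run:
```python
import cv2,numpy as np
im=cv2.imread('pics/w4.png');a=cv2.resize(im[70:140,285:365],None,fx=5,fy=5,interpolation=2);b=cv2.resize(im[200:340,240:400],None,fx=2.5,fy=2.5,interpolation=2)
cv2.imwrite('pics/c4.png',np.hstack([a,b]))
```

```text
(no output)
```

View pics/c4.png

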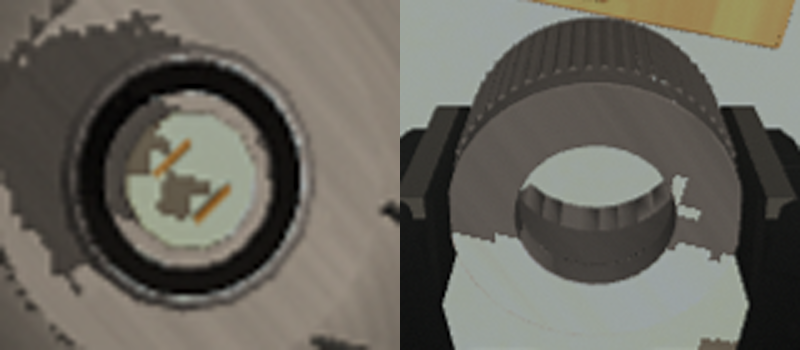

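Seal ring centre is at (322.7,105.5), collar hole centre at (318,285.8).

Run:
```python
from h import *
import pickle
from scipy.spatial.transform import Rotation as Ro
w=pickle.load(open('w4.pkl','rb'))
s=monitor.sense();e=s['eef_pos'];print(e)
T=Ro.from_euler('xyz',s['tcp_rot']).as_matrix()
N=atz(w,(322.7,105.5),141);C=atz(w,(318,285.8),e[2]-3.5+34)
print(N,C,T.T@(C-e),T.T@(N-e),T.T@(N-C))
```

```text
[529.02521133  73.37080922 227.0095606 ]
[509.62673087 151.66306684 141.        ] [528.85236703  73.25829248 257.5095606 ] [ -0.06338595  -0.19339983 -30.50001826] [80.59386091  3.53755541 85.99847933] [ 80.65724686   3.73095524 116.49849759]
```

Call:
drive_tool:
  plan:
    - {"x": 0.6, "y": 0.03, "z": 0, "ax": 0, "ay": 0, "az": 0, "hand": 50}
    - {"x": 1.3, "y": 0.06, "z": 0, "ax": 0, "ay": 0, "az": 0, "hand": 50}
    - {"x": 1.61, "y": 0.07, "z": 0.0, "ax": 0, "ay": 0, "az": 0, "hand": 50}
    - {"x": 1.61, "y": 0.07, "z": 0.4, "ax": 0, "ay": 0, "az": 0, "hand": 50}
    - {"x": 1.61, "y": 0.07, "z": 0.9, "ax": 0, "ay": 0, "az": 0, "hand": 50}
    - {"x": 1.61, "y": 0.07, "z": 1.4, "ax": 0, "ay": 0, "az": 0, "hand": 50}
    - {"x": 1.61, "y": 0.07, "z": 1.5, "ax": 0, "ay": 0, "az": 0, "hand": 50}
    - {"x": 1.61, "y": 0.07, "z": 1.5, "ax": 0, "ay": 0, "az": 0, "hand": 50}

```text
clock: 5.65
eef_pos: [509.1, 151.8, 151.3]
tcp_rot: [-3.14, 0.0, 1.86]
contact_force: [0.4, -0.4, -0.5]
opening: 0.632
grasp_force: 63.6
```

Call:
drive_tool:
  plan:
    - {"x": 0, "y": 0, "z": 0, "ax": 0, "ay": 0, "az": 0, "hand": 50}
    - {"x": 0, "y": 0, "z": 0, "ax": 0, "ay": 0, "az": 0, "hand": 50}
    - {"x": 0, "y": 0, "z": 0, "ax": 0, "ay": 0, "az": 0, "hand": 50}

```text
clock: 5.95
eef_pos: [510.1, 152.5, 152.8]
tcp_rot: [3.14, 0.0, 1.86]
contact_force: [-0.4, 0.7, -0.1]
opening: 0.633
grasp_force: 63.6
```

Call:
drive_tool:
  plan:
    - {"x": 0, "y": 0, "z": 0.1, "ax": 0, "ay": 0, "az": 0, "hand": 50}
    - {"x": 0, "y": 0, "z": 0.2, "ax": 0, "ay": 0, "az": 0, "hand": 50}
    - {"x": 0, "y": 0, "z": 0.25, "ax": 0, "ay": 0, "az": 0, "hand": 50}
    - {"x": 0, "y": 0, "z": 0.3, "ax": 0, "ay": 0, "az": 0, "hand": 50}
    - {"x": 0, "y": 0, "z": 0.35, "ax": 0, "ay": 0, "az": 0, "hand": 50}
    - {"x": 0, "y": 0, "z": 0.4, "ax": 0, "ay": 0, "az": 0, "hand": 50}
    - {"x": 0, "y": 0, "z": 0.45, "ax": 0, "ay": 0, "az": 0, "hand": 50}
    - {"x": 0, "y": 0, "z": 0.45, "ax": 0, "ay": 0, "az": 0, "hand": 50}

```text
clock: 6.75
eef_pos: [509.3, 152.3, 128.9]
tcp_rot: [-3.141, 0.0, 1.86]
contact_force: [1.1, -2.2, -1.5]
opening: 0.633
grasp_force: 63.5
```

Call:
drive_tool:
  plan:
    - {"x": -0.01, "y": 0, "z": 0.04, "ax": 0, "ay": 0, "az": 0, "hand": 50}
    - {"x": -0.01, "y": 0, "z": 0.07, "ax": 0, "ay": 0, "az": 0, "hand": 50}
    - {"x": -0.01, "y": 0, "z": 0.1, "ax": 0, "ay": 0, "az": 0, "hand": 50}
    - {"x": -0.01, "y": 0, "z": 0.12, "ax": 0, "ay": 0, "az": 0, "hand": 50}
    - {"x": -0.01, "y": 0, "z": 0.12, "ax": 0, "ay": 0, "az": 0, "hand": 50}

```text
clock: 7.25
eef_pos: [509.6, 152.1, 124.5]
tcp_rot: [3.141, -0.0, 1.86]
contact_force: [-5.0, -1.5, 16.1]
opening: 0.637
grasp_force: 65.3
```

Standing on the pins (16 N). Now I'll turn in small steps while pressing gently.

Call:
drive_tool:
  plan:
    - {"x": 0, "y": -0.01, "z": 0, "ax": 0, "ay": 0, "az": 0.5, "hand": 50}
    - {"x": 0, "y": -0.01, "z": 0, "ax": 0, "ay": 0, "az": 1.0, "hand": 50}
    - {"x": 0, "y": -0.01, "z": 0, "ax": 0, "ay": 0, "az": 1.5, "hand": 50}
    - {"x": 0, "y": -0.01, "z": 0, "ax": 0, "ay": 0, "az": 2.0, "hand": 50}
    - {"x": 0, "y": -0.01, "z": 0, "ax": 0, "ay": 0, "az": 2.5, "hand": 50}
    - {"x": 0, "y": -0.01, "z": 0, "ax": 0, "ay": 0, "az": 3.0, "hand": 50}
    - {"x": 0, "y": -0.01, "z": 0, "ax": 0, "ay": 0, "az": 3.5, "hand": 50}
    - {"x": 0, "y": -0.01, "z": 0, "ax": 0, "ay": 0, "az": 4.0, "hand": 50}

```text
clock: 8.05
eef_pos: [510.8, 152.2, 124.9]
tcp_rot: [3.138, -0.001, 1.44]
contact_force: [-0.4, -0.6, 10.6]
opening: 0.635
grasp_force: 64.8
```

```bash
python3 -c "
from h import *
s=monitor.sense();print(s['eef_pos'],s['tcp_rot'],s['contact_force'],s['wrist_torque'])"
```

```text
[510.79844224 152.24393191 124.85816394] [ 3.13806800e+00 -1.35258369e-03  1.43967057e+00] [-0.36097979 -0.61292089 10.63279268] [-0.1327222   0.01371847  0.18657609]
```

Call:
drive_tool:
  plan:
    - {"x": 0, "y": 0, "z": 0.02, "ax": 0, "ay": 0, "az": 0.5, "hand": 50}
    - {"x": 0, "y": 0, "z": 0.02, "ax": 0, "ay": 0, "az": 1.0, "hand": 50}
    - {"x": 0, "y": 0, "z": 0.02, "ax": 0, "ay": 0, "az": 1.5, "hand": 50}
    - {"x": 0, "y": 0, "z": 0.02, "ax": 0, "ay": 0, "az": 2.0, "hand": 50}
    - {"x": 0, "y": 0, "z": 0.02, "ax": 0, "ay": 0, "az": 2.5, "hand": 50}
    - {"x": 0, "y": 0, "z": 0.02, "ax": 0, "ay": 0, "az": 3.0, "hand": 50}
    - {"x": 0, "y": 0, "z": 0.02, "ax": 0, "ay": 0, "az": 3.5, "hand": 50}
    - {"x": 0, "y": 0, "z": 0.02, "ax": 0, "ay": 0, "az": 4.0, "hand": 50}

```text
clock: 8.85
eef_pos: [511.4, 151.9, 124.7]
tcp_rot: [3.138, -0.003, 1.021]
contact_force: [-1.6, -4.3, 20.1]
opening: 0.635
grasp_force: 65.6
```

Call:
drive_tool:
  plan:
    - {"x": 0, "y": 0, "z": 0, "ax": 0, "ay": 0, "az": 0.5, "hand": 50}
    - {"x": 0, "y": 0, "z": 0, "ax": 0, "ay": 0, "az": 1.0, "hand": 50}
    - {"x": 0, "y": 0, "z": 0, "ax": 0, "ay": 0, "az": 1.5, "hand": 50}
    - {"x": 0, "y": 0, "z": 0, "ax": 0, "ay": 0, "az": 2.0, "hand": 50}
    - {"x": 0, "y": 0, "z": 0, "ax": 0, "ay": 0, "az": 2.5, "hand": 50}
    - {"x": 0, "y": 0, "z": 0, "ax": 0, "ay": 0, "az": 3.0, "hand": 50}
    - {"x": 0, "y": 0, "z": 0, "ax": 0, "ay": 0, "az": 3.5, "hand": 50}
    - {"x": 0, "y": 0, "z": 0, "ax": 0, "ay": 0, "az": 4.0, "hand": 50}

```text
clock: 9.65
eef_pos: [511.4, 151.9, 124.7]
tcp_rot: [3.139, -0.004, 0.603]
contact_force: [-0.9, -4.1, 20.5]
opening: 0.632
grasp_force: 65.5
```

```bash
python3 -c "
from h import *
s=monitor.sense();print(s['eef_pos'],s['tcp_rot'],s['contact_force'],s['wrist_torque'],s['qpos'])"
```

```text
[511.4448378  151.86334792 124.71400774] [ 3.13891209 -0.00429588  0.602634  ] [-0.86080608 -4.11161102 20.48083336] [-0.83092993  0.16466622  0.38554893] [ 2.86605382e-01  3.41255856e-01  1.92587782e+00 -1.58721384e-03
  8.69543370e-01  1.25579451e+00]
```

Call:
drive_tool:
  plan:
    - {"x": 0, "y": 0, "z": 0, "ax": 0, "ay": 0, "az": 0.5, "hand": 50}
    - {"x": 0, "y": 0, "z": 0, "ax": 0, "ay": 0, "az": 1.0, "hand": 50}
    - {"x": 0, "y": 0, "z": 0, "ax": 0, "ay": 0, "az": 1.5, "hand": 50}
    - {"x": 0, "y": 0, "z": 0, "ax": 0, "ay": 0, "az": 2.0, "hand": 50}
    - {"x": 0, "y": 0, "z": 0, "ax": 0, "ay": 0, "az": 2.5, "hand": 50}
    - {"x": 0, "y": 0, "z": 0, "ax": 0, "ay": 0, "az": 3.0, "hand": 50}
    - {"x": 0, "y": 0, "z": 0, "ax": 0, "ay": 0, "az": 3.5, "hand": 50}
    - {"x": 0, "y": 0, "z": 0, "ax": 0, "ay": 0, "az": 4.0, "hand": 50}

```text
clock: 10.45
eef_pos: [511.5, 151.6, 124.7]
tcp_rot: [3.141, -0.005, 0.184]
contact_force: [1.0, -6.0, 18.6]
opening: 0.636
grasp_force: 65.5
```

```bash
python3 -c "
from h import *
s=monitor.sense();print(s['eef_pos'],s['tcp_rot'],s['contact_force'],s['wrist_torque'],s['qpos'])"
```

```text
[511.47072804 151.63903888 124.69230391] [ 3.14054672 -0.00497991  0.18385698] [ 0.96831396 -6.02780504 18.60977919] [-1.1196434   0.02496338  0.38348191] [ 0.28640517  0.34126687  1.92592432 -0.00202897  0.8695558   1.67465239]
```

Call:
drive_tool:
  plan:
    - {"x": 0, "y": 0.02, "z": 0, "ax": 0, "ay": 0, "az": 0.5, "hand": 50}
    - {"x": 0, "y": 0.02, "z": 0, "ax": 0, "ay": 0, "az": 1.0, "hand": 50}
    - {"x": 0, "y": 0.02, "z": 0, "ax": 0, "ay": 0, "az": 1.5, "hand": 50}
    - {"x": 0, "y": 0.02, "z": 0, "ax": 0, "ay": 0, "az": 2.0, "hand": 50}
    - {"x": 0, "y": 0.02, "z": 0, "ax": 0, "ay": 0, "az": 2.5, "hand": 50}
    - {"x": 0, "y": 0.02, "z": 0, "ax": 0, "ay": 0, "az": 3.0, "hand": 50}
    - {"x": 0, "y": 0.02, "z": 0, "ax": 0, "ay": 0, "az": 3.5, "hand": 50}
    - {"x": 0, "y": 0.02, "z": 0, "ax": 0, "ay": 0, "az": 4.0, "hand": 50}

```text
clock: 11.25
eef_pos: [509.8, 150.7, 122.5]
tcp_rot: [3.141, -0.001, -0.232]
contact_force: [-1.8, 0.1, 3.5]
opening: 0.635
grasp_force: 64.0
```

```bash
python3 -c "
from h import *
s=monitor.sense();print(s['eef_pos'],s['tcp_rot'],s['contact_force'],s['wrist_torque'],s['qpos'])"
```

```text
[509.79519327 150.68533731 122.53449571] [ 3.14095781e+00 -1.42907807e-03 -2.32218115e-01] [-1.831526    0.09696196  3.50206478] [0.05875487 0.13651637 1.8978005 ] [ 2.85386779e-01  3.43648934e-01  1.92852898e+00 -1.64903174e-03
  8.68487658e-01  2.08946634e+00]
```

It dropped in (z 122.5, torque 1.9 Nm against the pins). I'll ease the turn back and push down.

Call:
drive_tool:
  plan:
    - {"x": 0, "y": 0, "z": 0, "ax": 0, "ay": 0, "az": -0.3, "hand": 50}
    - {"x": 0, "y": 0, "z": 0.02, "ax": 0, "ay": 0, "az": -0.5, "hand": 50}
    - {"x": 0, "y": 0, "z": 0.04, "ax": 0, "ay": 0, "az": -0.5, "hand": 50}
    - {"x": 0, "y": 0, "z": 0.06, "ax": 0, "ay": 0, "az": -0.5, "hand": 50}

```text
clock: 11.65
eef_pos: [509.8, 150.8, 120.6]
tcp_rot: [-3.142, -0.001, -0.18]
contact_force: [-4.6, -3.2, 19.1]
opening: 0.633
grasp_force: 65.5
```

```bash
python3 -c "
from h import *
s=monitor.sense();print(s['eef_pos'],s['tcp_rot'],s['contact_force'],s['wrist_torque'])"
```

```text
[509.83697804 150.80173333 120.63579251] [-3.14154559e+00 -1.24174406e-03 -1.80324943e-01] [-4.6357104  -3.19792444 19.06540166] [-0.56690022  0.78141186  0.5832491 ]
```

Call:
drive_tool:
  plan:
    - {"x": -0.01, "y": 0.01, "z": 0.02, "ax": 0, "ay": 0, "az": -0.15, "hand": 50}
    - {"x": -0.01, "y": 0.01, "z": 0.04, "ax": 0, "ay": 0, "az": -0.15, "hand": 50}
    - {"x": -0.01, "y": 0.01, "z": 0.04, "ax": 0, "ay": 0, "az": -0.15, "hand": 50}

```text
clock: 11.95
eef_pos: [509.7, 150.7, 118.3]
tcp_rot: [-3.141, -0.002, -0.166]
contact_force: [-0.2, -0.1, 9.1]
opening: 0.636
grasp_force: 64.6
```

```bash
python3 -c "
from h import *
s=monitor.sense();print(s['eef_pos'],s['tcp_rot'],s['contact_force'],s['wrist_torque'])"
```

```text
[509.72313536 150.73330365 118.31651127] [-3.14057780e+00 -2.13591853e-03 -1.65565477e-01] [-0.19122781 -0.13411853  9.14934011] [-0.19040122  0.15536908  0.12395748]
```

Call:
drive_tool:
  plan:
    - {"x": 0, "y": 0, "z": 0.02, "ax": 0, "ay": 0, "az": 0, "hand": 50}
    - {"x": 0, "y": 0, "z": 0.03, "ax": 0, "ay": 0, "az": 0, "hand": 50}
    - {"x": 0, "y": 0, "z": 0.04, "ax": 0, "ay": 0, "az": 0, "hand": 50}
    - {"x": 0, "y": 0, "z": 0.04, "ax": 0, "ay": 0, "az": 0, "hand": 50}
    - {"x": 0, "y": 0, "z": 0.04, "ax": 0, "ay": 0, "az": 0, "hand": 50}

```text
clock: 12.45
eef_pos: [509.8, 150.7, 117.4]
tcp_rot: [-3.141, -0.002, -0.165]
contact_force: [-4.8, -1.3, 23.1]
opening: 0.635
grasp_force: 65.9
```

Call:
drive_tool:
  plan:
    - {"x": 0, "y": 0, "z": 0.015, "ax": 0, "ay": 0, "az": 0, "hand": 50}
    - {"x": 0, "y": 0, "z": 0.015, "ax": 0, "ay": 0, "az": 0, "hand": 50}
    - {"x": 0, "y": 0, "z": 0.015, "ax": 0, "ay": 0, "az": 0, "hand": 50}

```text
clock: 12.75
eef_pos: [509.8, 150.7, 117.4]
tcp_rot: [-3.141, -0.003, -0.165]
contact_force: [-7.8, -3.5, 31.7]
opening: 0.629
grasp_force: 66.7
```

Run:
```python
from h import *
im=snap('wrist','w5.png')
s=monitor.sense();print(s['eef_pos'],s['tcp_rot'],s['contact_force'],s['wrist_torque'])
s2=imaging.grab_frame('side')
a=cv2.resize(im[190:350,220:420,::-1],None,fx=2,fy=2,interpolation=2);b=cv2.resize(s2[190:300,250:380,::-1],(378,320),interpolation=2)
cv2.imwrite('pics/c5.png',np.hstack([a,b]))
```

```text
[509.85519617 150.74386496 117.38871748] [-3.14047902e+00 -2.52980403e-03 -1.65460279e-01] [-8.31121463 -2.40084604 30.81678555] [-0.74211241  1.28420426  0.14880699]
```

View pics/c5.png

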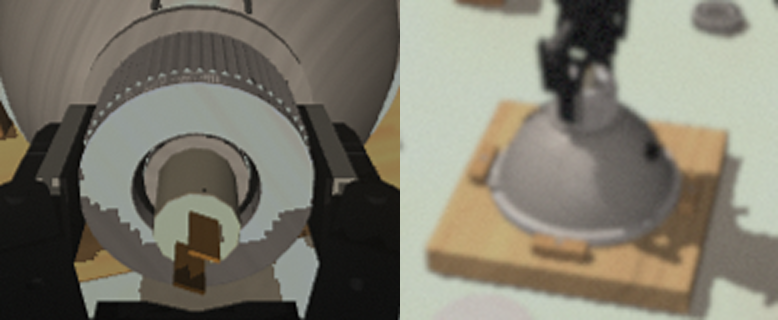

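The collar sits flat on the shoulder with the bulb base through its hole at about (200,190) in the crop. It went down 7.3 mm from the pins to a hard stop, and extra push moves it no further. Handing in while holding the push.

```bash
python3 -c "
from rig import r
print(r.sign_off())"
```

```text
the job is handed in; nothing more can be done
None
```

The collar is keyed over the pins and fully home on the lamp's shoulder against the seal, and the arm is holding it down with about 30 N, so you can swing the wire clip over it. The job was handed in at about 13 s, with nothing else on the bench moved.

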